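# Weigh the coin jar on the balance

### The job

Weigh the jar of coins: set steel weights from the cork mat upright onto the empty pan of the balance, one after another, until the beam floats as near level as the weights allow, with the red pointer on the green band. Weights that are not needed stay standing on the cork mat; do not touch the jar with the robot, and leave the phone stand and the bottle opener where they are.

Things in the scene. Friction and masses are not known exactly. Their poses are not given: they have to be found in the camera images.
- scale: Equal-arm balance, fixed. Origin: centre of the underside of its white base (110 x 170 x 22 mm). Its y axis runs along the beam: jar pan on the +y side, weight pan on the -y side, each 130 mm out. Pivot 85 mm up; a linkage keeps both pans level as they rise and sink. Over the pivot stands a white dial 120 mm wide (y), 5 mm thick, top at 190 mm, with a green band and a red pointer on both faces.
- beam (a joint): Tilt of the beam, rad: 0 = level, negative = jar side down, positive = weight side down; stops at 0.15, where it starts (jar side down). Lightly sprung: once off the stop it tilts about 0.1 rad per 100 g of imbalance, wherever on the pan the load stands; a push sinks a pan easily. Settles in about 1 s. The pointer's middle is on the green band within 0.06 rad of level.
- weight_pan_mid (a point): Centre of the upper (inside) face of the weight pan's floor, at its present height (115 mm above the cabinet when level, higher while the jar is heavier); its axes stay parallel to the scale's when at rest. Round steel pan, 126 mm over the rim, flat floor 114 mm across, rim 4 mm above the floor.
- jar_pan_mid (a point): The same point of the jar's pan.
- jar: Glass jar of coins with a red screw lid, 53 mm across, 64 mm high; origin at the centre of its underside. Stands on the jar pan. Its mass is unknown, between 160 and 335 g.
- weight1: Steel 100 g weight, all four alike: a disc 32 mm across and 16 mm high with a round knob 14 mm across on top, 40 mm high in all; origin at the centre of its underside, z up the knob. Starts upright on the cork mat.
- weight2: Steel 100 g weight, all four alike: a disc 32 mm across and 16 mm high with a round knob 14 mm across on top, 40 mm high in all; origin at the centre of its underside, z up the knob. Starts upright on the cork mat.
- weight3: Steel 100 g weight, all four alike: a disc 32 mm across and 16 mm high with a round knob 14 mm across on top, 40 mm high in all; origin at the centre of its underside, z up the knob. Starts upright on the cork mat.
- weight4: Steel 100 g weight, all four alike: a disc 32 mm across and 16 mm high with a round knob 14 mm across on top, 40 mm high in all; origin at the centre of its underside, z up the knob. Starts upright on the cork mat.
- mat: Cork mat, fixed, 150 x 150 mm, 4 mm thick; origin at the centre of its underside. The four weights stand on it in a square of about 58 mm pitch along its x and y axes. It lies to the left or the right of the balance, nearer the robot.
- phone_stand: Orange phone stand, 85 x 75 mm, about 100 mm high; origin at the centre of its underside. Loose bystander, across from the mat.
- opener: Flat stainless bottle opener, 138 mm along its x axis, 42 mm wide, 6 mm thick; origin on its underside near the middle. Loose bystander in front of the balance.
Mind the look-alikes: they are no part of the job. What is shaped like the weight1 but blue or purple is not meant.

How it is judged:
By the outcome, as a careful person would: the job done as asked, in the order asked, and still so for the second after the job is handed in, with the robot touching nothing.
It also fails if it takes over 72 s, if anything falls off the work surface, if the arm or the gripper's body presses on something with over 40 N, if the wrist force passes 120 N, or if a joint passes its speed limit or range.

### The arm

A 6-joint arm with a two-finger parallel gripper is mounted at the origin on the work surface. World frame = base frame: x ahead of the robot, y to its left, z up, the work surface at z = 0. Lengths are in m, angles in rad, forces in N, time in s.
With the tool pointing down it reaches from about 0.275 to 0.75 m from the base axis. Payload 10.2 kg.
Tool frame: the origin (TCP) lies at the very end of the fingers, on their centre line; the grasp point (between the pads) lies 19 mm behind it; z points along the fingers, y is the line along which they close (so a half turn about z gives the same grasp; the last joint's range is limited). The gripper opens to 88 mm and grips with 3 to 60 N. Pads are 18 mm wide; open, the fingers measure 123 mm over their backs; the gripper's body (75 mm by 187 mm) begins 45 mm behind the grasp point.
Start: joints at [0.954, 0.313, 1.498, -0, 1.331, -0.223], TCP at [0.201, 0.485, 0.239] pointing down, gripper open.
Joint ranges: [-2.94, 2.94], [-0.97, 2.17], [0.19, 2.56], [-1.23, 4.37], [0.02, 3.11], [-2.88, 2.88]. Speed limits (rad/s): [2.39, 2.39, 3.01, 3.14, 3.14, 3.14].

### API

Orientations are given as a rotation vector (axis times angle).
In Python, from workcell import r, eyes, order gives the robot as it stands.
- The arm moves only by the tool servo_tool, never from a script. Its argument "deltas" is a list of rows, each a list of 3 entries, a list of its own where there are three numbers: the turn, a rotation vector about the tool's x, y, z in units of 6 degrees (1.0 is 6 degrees), then the shift along the tool's x, y, z in mm, then the closure, from -1 (fully open) to 1 (shut). A call has 1 to 10 rows; each row is the pose to reach, as a shift and turn from the pose commanded when the call began, along the tool's axes at that moment; what a row does not reach only later rows make up. A row lasts 1/8 s, in which the tool goes at most 62.5 mm and 10.7 degrees, less where a joint would pass 70% of its speed; a pose out of reach is approached as far as the arm can. A call with a gripper value outside its range is refused whole. The fingers move at their own pace and stop on an object; the grip force is fixed at half the most. Time passes only in rows, so rows that repeat a pose let the fingers close. It gives the time, the measured TCP pose, the force, the opening and the grip force at its end, in the units of the state.
- r.observe(): the state, without advancing time (a new reading comes with each control period).
- eyes.read_camera(name): name is "side" or "top" or "wrist"; returns the picture (384x512x3 uint8, red, green, blue); there is no depth.
- eyes.get_calibration(name): a dict with "mtx" (3x3 intrinsics, pixels), "extrinsics" (4x4, takes a point from camera to world coordinates); the wrist camera has in their place "hand_eye" (4x4, takes a point from camera to tool coordinates, whose origin is the TCP and whose axes are the flange's). Camera axes: x right, y up, looking along -z (the intrinsics and any distortion apply to the point x, -y, -z); pixel columns grow to the right and rows downward; lengths in m; the calibration is good to about 2 mm. A picture is of the moment at which its call begins: read the wrist's pose just before it. get_calibration takes no time and is no camera call.
- order.close_job(): hands the job in; it is judged then, once.
The state is a dict: "t": time; "joint_pos": joint angles; "qd": joint speeds; "tau": joint torques, N m; "tcp_pos": TCP position; "orientation": TCP orientation; "contact_force": force on the tool from outside, world axes, zero at the start; "moment": the same for the moment, N m; "opening": opening from 0.0 (shut) to 1.0 (fully open); "gripper_force": force on a finger pad.
Only numpy, scipy, OpenCV 4.12 (cv2) and the standard library are available. Lean on these libraries where they do the work, as an engineer would, in place of code of your own. Each camera call takes 0.05 s, during which the arm holds its last target. There are 200 camera calls.

## Working session

There is one attempt and no reset: what is moved stays moved. The work goes in short steps, Python scripts to look and compute and a tool call to move; the robot and the scene stay as the last step left them, time stands still between calls to the robot, and variables do not carry over. Pictures are saved under pics/ and viewed, at most 10 in all, crops included, and the job is handed in when it is done.

Besides the shell and the picture viewer there is one more tool, called after ">>>" as name([rows], argument=value, ...), one row to a line, values as JSON. servo_tool: Moves the arm, as the interface text tells. Its arguments: {"type":"object","properties":{"deltas":{"type":"array"}},"required":["deltas"]}

```bash
mkdir -p pics; ls; python3 - <<'E'
from workcell import r,eyes,order
import cv2,numpy as np
s=r.observe();print({k:np.round(s[k],3) for k in ('t','tcp_pos','orientation','opening')})
ims=[]
for n in('top','side'):
    im=eyes.read_camera(n);cv2.imwrite(f'pics/{n}0.png',im[:,:,::-1])
    c=eyes.get_calibration(n);print(n,np.round(c['mtx'],1).tolist(),np.round(c['extrinsics'],3).tolist(),[k for k in c])
print({k:np.round(v,3).tolist() for k,v in eyes.get_calibration('wrist').items() if k in('mtx','hand_eye')})
E
```

```text
pics
{'t': np.float64(0.0), 'tcp_pos': array([0.201, 0.485, 0.238]), 'orientation': array([-6.14e-01, -3.08e+00,  2.00e-03]), 'opening': np.float64(0.997)}
top [[366.1, 0.0, 251.7], [0.0, 366.1, 196.3], [0.0, 0.0, 1.0]] [[-0.002, 0.99, -0.143, 0.334], [-1.0, 0.001, 0.016, -0.046], [0.016, 0.143, 0.99, 0.944], [0.0, 0.0, 0.0, 1.0]] ['mtx', 'extrinsics']
side [[411.6, 0.0, 257.3], [0.0, 411.6, 189.0], [0.0, 0.0, 1.0]] [[0.999, 0.031, -0.036, 0.44], [-0.047, 0.716, -0.697, -0.747], [0.004, 0.698, 0.716, 0.81], [0.0, 0.0, 0.0, 1.0]] ['mtx', 'extrinsics']
{'mtx': [[266.945, 0.0, 255.239], [0.0, 266.945, 191.095], [0.0, 0.0, 1.0]], 'hand_eye': [[-0.001, 0.967, 0.255, 0.065], [1.0, 0.001, -0.0, -0.0], [-0.0, 0.255, -0.967, -0.147], [0.0, 0.0, 0.0, 1.0]]}
```

View pics/top0.png

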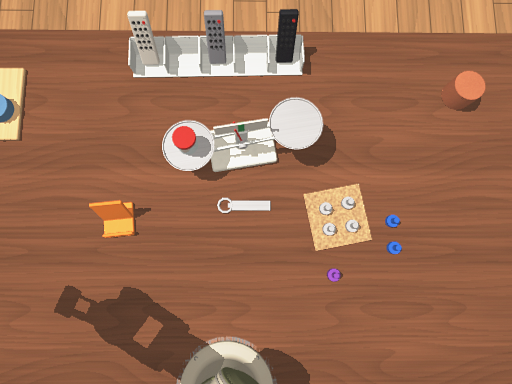

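View pics/side0.png

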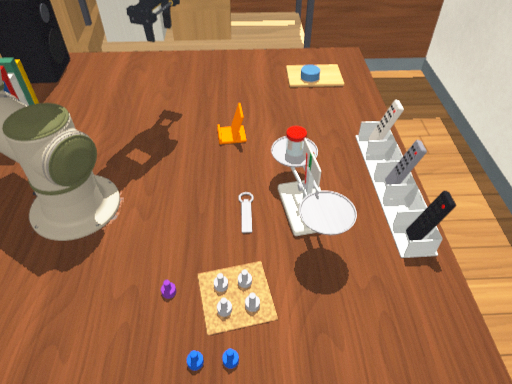

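Top view: the steel weights are at (326,208), (348,202), (330,229), (352,226). Look-alikes are blue at (393,221) and (394,248), and purple at (334,275). I choose the four grey ones on the cork. The weight pan is at (296,124), the jar at (184,138), the opener at (245,205) and the phone stand at (115,218).

```bash
cat > h.py <<'E'
import cv2,numpy as np
from workcell import r,eyes,order
from scipy.spatial.transform import Rotation as R
def cam(n,s=None):
    c=eyes.get_calibration(n)
    if 'extrinsics' in c: return c['mtx'],np.array(c['extrinsics'])
    T=np.eye(4);T[:3,:3]=R.from_rotvec(s['orientation']).as_matrix();T[:3,3]=s['tcp_pos']
    return c['mtx'],T@np.array(c['hand_eye'])
def ray(C,uv):
    K,T=C;d=np.linalg.inv(K)@[*uv,1];return T[:3,3],T[:3,:3]@(d*[1,-1,-1])
def onz(C,uv,z):
    o,d=ray(C,uv);return o+d*(z-o[2])/d[2]
def proj(C,p):
    K,T=C;q=T[:3,:3].T@(np.array(p)-T[:3,3]);q=K@(q*[1,-1,-1]);return q[:2]/q[2]
def tri(a,ua,b,ub):
    o1,d1=ray(a,ua);o2,d2=ray(b,ub)
    t=np.linalg.lstsq(np.c_[d1,-d2],o2-o1,rcond=None)[0];p,q=o1+d1*t[0],o2+d2*t[1]
    return (p+q)/2,np.linalg.norm(p-q)
E
python3 - <<'E'
from h import *
T,S=cam('top'),cam('side')
t=cv2.imread('pics/top0.png');s=cv2.imread('pics/side0.png')
for u in [(326,208),(348,202),(330,229),(352,226)]: print('w',onz(T,u,.03).round(3))
for u in [(220,283),(244,279),(224,308),(252,303)]: print('ws',onz(S,u,.03).round(3))
def ell(im,box):
    x0,y0,x1,y1=box;c=im[y0:y1,x0:x1];h=cv2.cvtColor(c,cv2.COLOR_BGR2HSV)
    m=((h[...,1]<40)&(h[...,2]>120)).astype('uint8')*255
    m=cv2.morphologyEx(m,cv2.MORPH_OPEN,np.ones((7,7)))
    k=max(cv2.findContours(m,0,2)[0],key=cv2.contourArea);e=cv2.fitEllipse(cv2.convexHull(k))
    return np.add(e[0],(x0,y0)),e
a,e1=ell(t,(262,90,330,158));b,e2=ell(s,(295,185,362,240));print(a,b,e1,e2,tri(T,a,S,b))
a,e1=ell(t,(155,115,216,175));print('jarpan z.1',a,onz(T,a,.1).round(3),e1)
for im,C in((t,T),(s,S)):
    h=cv2.cvtColor(im,cv2.COLOR_BGR2HSV);g=((h[...,0]>40)&(h[...,0]<85)&(h[...,1]>110)).astype('uint8')
    n,l,st,ce=cv2.connectedComponentsWithStats(g);print([(ce[i].round(),st[i,4]) for i in range(1,n) if st[i,4]>8])
cv2.imwrite('pics/c1.png',np.hstack([cv2.resize(t[90:280,210:410],(400,380),interpolation=2),cv2.resize(s[110:300,200:400],(400,380),interpolation=2)]))
E
```

```text
w [ 0.436 -0.248  0.03 ]
w [ 0.452 -0.304  0.03 ]
w [ 0.384 -0.256  0.03 ]
w [ 0.391 -0.312  0.03 ]
ws [ 0.385 -0.268  0.03 ]
ws [ 0.437 -0.26   0.03 ]
ws [ 0.394 -0.327  0.03 ]
ws [ 0.452 -0.319  0.03 ]
[287.98644257 128.53791428] [309.58707237 210.78673935] ((25.98644256591797, 38.53791427612305), (54.055641174316406, 73.49161529541016), 57.43600082397461) ((14.587072372436523, 25.786739349365234), (52.303226470947266, 93.5229263305664), 96.34309387207031) (array([ 0.59954794, -0.14541071,  0.12238474]), np.float64(0.024707898746252923))
jarpan z.1 [192.84039688 147.08166885] [0.574 0.079 0.1  ] ((37.840396881103516, 32.081668853759766), (49.7796630859375, 63.285953521728516), 96.40567016601562)
[(array([241., 127.]), np.int32(30))]
[(array([15., 74.]), np.int32(269)), (array([310., 160.]), np.int32(23))]
```

View pics/c1.png

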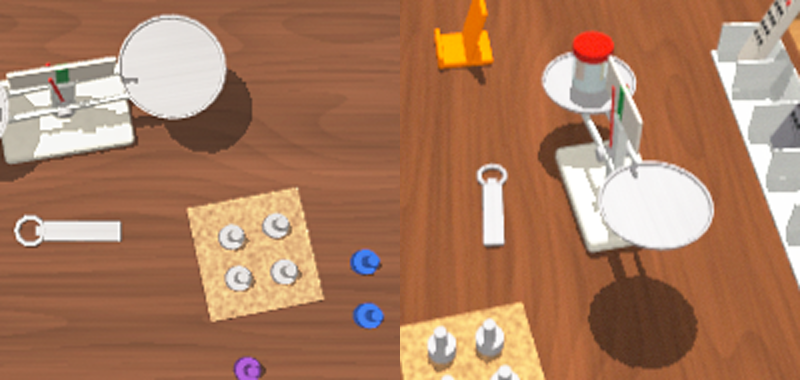

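The close crop confirms the four grey steel weights on cork. The weight pan centre is at about (296,123) in top and (328,212) in side. I'll move over the mat for a wrist look.

>>> servo_tool([
  [[0, 0, 0], [-31, -39, 0], -1],
  [[0, 0, 0], [-62, -78, 0], -1],
  [[0, 0, 0], [-93, -117, 0], -1],
  [[0, 0, 0], [-124, -156, 0], -0.5],
  [[0, 0, 0], [-155, -195, 0], 0.18],
  [[0, 0, 0], [-186, -234, 0], 0.18],
  [[0, 0, 0], [-217, -273, 0], 0.18],
  [[0, 0, 0], [-248, -312, 0], 0.18],
])

```text
t: 1.1
tcp_pos: [0.3108, 0.1, 0.2387]
orientation: [0.614, 3.081, 0.0]
contact_force: [1.2, -0.4, -0.3]
opening: 0.454
gripper_force: 0.0
```

>>> servo_tool([
  [[0, 0, 1.2], [-31, -39, 0], 0.18],
  [[0, 0, 2.4], [-62, -78, 0], 0.18],
  [[0, 0, 3.6], [-93, -117, 0], 0.18],
  [[0, 0, 4.8], [-124, -156, 0], 0.18],
  [[0, 0, 6.0], [-155, -195, 0], 0.18],
  [[0, 0, 7.2], [-186, -234, 0], 0.18],
  [[0, 0, 8.4], [-217, -273, 0], 0.18],
  [[0, 0, 9.6], [-243, -312, 0], 0.18],
  [[0, 0, 9.6], [-243, -312, 0], 0.18],
  [[0, 0, 9.6], [-243, -312, 0], 0.18],
])

```text
t: 2.35
tcp_pos: [0.4152, -0.2792, 0.2384]
orientation: [-2.021, -2.404, -0.0]
contact_force: [-0.5, 0.4, 0.1]
opening: 0.407
gripper_force: 0.0
```

```bash
python3 - <<'E'
from h import *
s=r.observe();im=eyes.read_camera('wrist')[:,:,::-1].copy();cv2.imwrite('pics/w1.png',im)
print({k:np.round(s[k],3) for k in ('t','tcp_pos','orientation','opening','joint_pos','contact_force')})
np.save('w1.npy',np.r_[s['tcp_pos'],s['orientation']])
T,S=cam('top'),cam('side')
print('pan',tri(T,(296,123.5),S,(328.5,212.5)))
print(np.hypot(*np.diff([onz(T,(270,124),.134)[:2],onz(T,(322.5,124),.134)[:2]],axis=0)[0]))
E
```

```text
{'t': np.float64(2.35), 'tcp_pos': array([ 0.415, -0.279,  0.238]), 'orientation': array([-2.021, -2.404, -0.   ]), 'opening': np.float64(0.407), 'joint_pos': array([-0.827,  0.259,  1.57 ,  0.   ,  1.314, -0.999]), 'contact_force': array([-0.475,  0.392,  0.13 ])}
pan (array([ 0.62474491, -0.16248919,  0.1280389 ]), np.float64(0.0036795822986282005))
0.12129816735401712
```

View pics/w1.png

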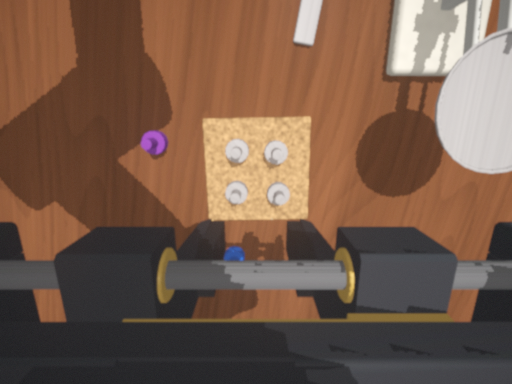

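The wrist view shows the four steel weights on the mat at (236,152), (276,154), (236,193) and (278,195). The purple look-alike is at (153,143) and a blue one at (234,254).

```bash
python3 - <<'E'
from h import *
p=np.load('w1.npy');C=cam('wrist',dict(tcp_pos=p[:3],orientation=p[3:]))
im=cv2.imread('pics/w1.png');h=cv2.cvtColor(im,cv2.COLOR_BGR2HSV)
m=((h[...,1]<60)&(h[...,2]>90)).astype('uint8');z=np.zeros_like(m);z[122:215,208:308]=1;m&=z
n,l,st,ce=cv2.connectedComponentsWithStats(m)
Rm=R.from_rotvec(p[3:]).as_matrix();print(Rm.round(3).tolist())
for i in range(1,n):
    if st[i,4]>100:
        k=cv2.findContours((l==i).astype('uint8'),0,2)[0][0];c,rad=cv2.minEnclosingCircle(k)
        a=onz(C,c,.012);b=onz(C,ce[i],.018)
        print(np.round(c,1),round(rad,1),a.round(4),b.round(4),'tool mm',((Rm.T@(a-p[:3]))*1000).round(1), 'diam', (np.linalg.norm(onz(C,(c[0]+rad,c[1]),.012)-a)*2).round(4))
E
```

```text
[[-0.172, 0.985, -0.001], [0.985, 0.172, 0.001], [0.001, -0.0, -1.0]]
[236.9 150.5] 12.2 [ 0.3863 -0.259   0.012 ] [ 0.3862 -0.2583  0.018 ] tool mm [ 24.7 -25.  226.4] diam 0.0338
[275.9 152. ] 12.2 [ 0.4401 -0.2517  0.012 ] [ 0.4391 -0.2511  0.018 ] tool mm [ 22.6  29.3 226.4] diam 0.0339
[236. 192.] 11.7 [ 0.3942 -0.3182  0.012 ] [ 0.3945 -0.3167  0.018 ] tool mm [-35.  -27.4 226.4] diam 0.0339
[277.9 193.4] 11.7 [ 0.4542 -0.3098  0.012 ] [ 0.4535 -0.3082  0.018 ] tool mm [-37.   33.2 226.3] diam 0.0339
```

>>> servo_tool([
  [[0, 0, 0], [22, 29, 45], 0.18],
  [[0, 0, 0], [22, 29, 95], 0.18],
  [[0, 0, 0], [22, 29, 140], 0.18],
  [[0, 0, 0], [22, 29, 160], 0.18],
  [[0, 0, 0], [22, 29, 160], 0.18],
])

```text
t: 3.02
tcp_pos: [0.4398, -0.2519, 0.0781]
orientation: [-2.019, -2.403, -0.0]
contact_force: [0.3, 0.1, -0.2]
opening: 0.413
gripper_force: 0.0
```

```bash
cat >> h.py <<'E'
def look(name):
    s=r.observe();im=eyes.read_camera('wrist')[:,:,::-1].copy();cv2.imwrite(f'pics/{name}.png',im)
    np.save(name+'.npy',np.r_[s['tcp_pos'],s['orientation']])
    print(round(s['t'],2),s['tcp_pos'].round(4),'F',s['contact_force'].round(1))
    return s,im
E
python3 - <<'E'
from h import *
s,im=look('w2');C=cam('wrist',s)
print([proj(C,(.440,-.2515,z)).round() for z in(.004,.044)],proj(C,s['tcp_pos']).round())
E
```

```text
3.02 [ 0.4398 -0.2519  0.0781] F [ 0.3  0.1 -0.2]
[array([255., 198.]), array([255., 214.])] [254. 234.]
```

View pics/w2.png

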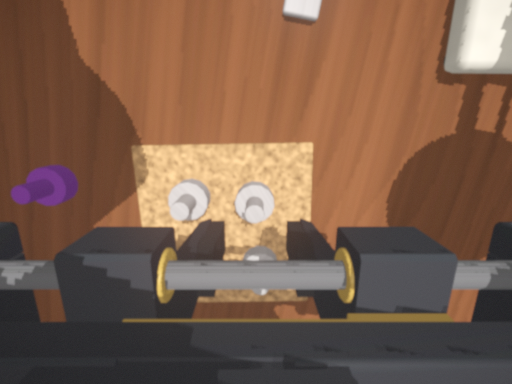

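Knob top is at (255,213), which matches the projection. Grasp.

>>> servo_tool([
  [[0, 0, 0], [0, 0, 35], 0.18],
  [[0, 0, 0], [0, 0, 55], 0.18],
  [[0, 0, 0], [0, 0, 55], 0.18],
  [[0, 0, 0], [0, 0, 55], 1],
  [[0, 0, 0], [0, 0, 55], 1],
  [[0, 0, 0], [0, 0, 55], 1],
  [[0, 0, 0], [0, 0, 55], 1],
  [[0, 0, 0], [0, 0, 20], 1],
  [[0, 0, 0], [0, 0, -40], 1],
  [[0, 0, 0], [0, 0, -100], 1],
])

```text
t: 4.32
tcp_pos: [0.4399, -0.2529, 0.1805]
orientation: [-2.023, -2.403, -0.0]
contact_force: [0.5, -0.1, -1.2]
opening: 0.142
gripper_force: 30.0
```

>>> servo_tool([
  [[0, 0, 0], [5, 35, -25], 1],
  [[0, 0, 0], [12, 80, -35], 1],
  [[0, 0, 0], [18, 125, -35], 1],
  [[0, 0, 0], [24, 165, -35], 1],
  [[0, 0, 0], [27, 185, -35], 1],
  [[0, 0, 0], [27, 185, -35], 1],
  [[0, 0, 0], [27, 185, -35], 1],
])

```text
t: 5.2
tcp_pos: [0.6172, -0.1953, 0.2137]
orientation: [-2.023, -2.403, 0.0]
contact_force: [0.1, -0.5, -1.1]
opening: 0.143
gripper_force: 30.0
```

```bash
python3 - <<'E'
from h import *
s,im=look('w3')
im=eyes.read_camera('top')[:,:,::-1];sd=eyes.read_camera('side')[:,:,::-1]
cv2.imwrite('pics/c3.png',np.hstack([cv2.resize(cv2.imread('pics/w3.png'),(400,300)),cv2.resize(sd[110:260,240:440],(400,300))]))
E
```

```text
5.2 [ 0.6172 -0.1953  0.2137] F [ 0.1 -0.5 -1.1]
```

View pics/c3.png

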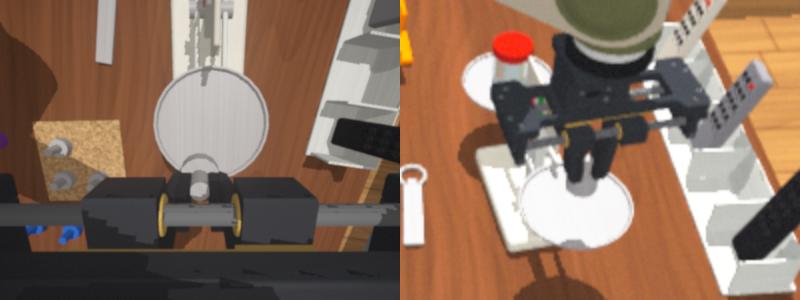

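The left half (wrist) shows the pan circle at about (270,156) full-scale with the gripped weight upright over its near part. The right half (side) shows the weight above the pan, touching nothing. Refine the pan centre.

```bash
python3 - <<'E'
from h import *
im=cv2.imread('pics/w3.png');p=np.load('w3.npy');C=cam('wrist',dict(tcp_pos=p[:3],orientation=p[3:]))
# predicted rim for hypothesised centre: fit centre+height to outer edge points found radially
g=cv2.GaussianBlur(cv2.cvtColor(im,cv2.COLOR_BGR2HSV),(3,3),0)
pts=[]
for a in np.r_[np.arange(-150,-115,3),np.arange(-65,-0,3),np.arange(1,25,3),np.arange(155,210,3)]:
    d=np.array([np.cos(np.radians(a)),np.sin(np.radians(a))])
    ss=[int(g[tuple((np.array([156,270])+rr*d[::-1]).astype(int))][1]) for rr in range(50,95)]
    k=np.where(np.array(ss)>70)[0]
    if len(k): pts.append(np.array([270,156])+(50+k[0])*d)
pts=np.array(pts)
from scipy.optimize import least_squares
def res(x): return [np.linalg.norm(onz(C,u,x[2])[:2]-x[:2])-.063 for u in pts]
o=least_squares(res,[.625,-.162,.136],loss='soft_l1',f_scale=.001);print(o.x.round(4),np.round(np.array(o.fun)*1000,1))
c=o.x;t=np.r_[c[:2],0]
Rm=R.from_rotvec(p[3:]).as_matrix();print('centre rel tcp in tool mm',((Rm.T@(c-p[:3]))*1000).round(1))
E
```

```text
[ 0.6248 -0.1619  0.1351] [-0.6 -0.6 -0.6  0.2 -0.6 -0.6  0.2  3.2  9.2 13.6 12.4  5.1  0.6 -0.9
 -0.2 -0.2 -1.  -0.2 -0.2 -0.2 -0.2 -0.2 -0.2 -0.2 -0.2 -0.1 -0.1 -0.1
 -0.   0.   0.1  0.1  0.2  0.2  0.3 -0.5 -0.5  0.4  0.5 -0.5  0.4  0.4
 -0.4 -0.4  0.5 -0.3  0.6  0.6 -0.1 -0.1 -0.1 -0.   0.   0.1  0.1 -0.7
 -0.7 -0.6]
centre rel tcp in tool mm [31.6 13.2 78.5]
```

>>> servo_tool([
  [[0, 0, 0], [1, 0, 35], 1],
  [[0, 0, 0], [1, 0, 52], 1],
  [[0, 0, 0], [1, 0, 57], 1],
  [[0, 0, 0], [1, 0, 60], 1],
  [[0, 0, 0], [1, 0, 60], 1],
])

```text
t: 5.98
tcp_pos: [0.618, -0.1941, 0.1544]
orientation: [2.022, 2.403, 0.0]
contact_force: [0.6, -0.2, -1.1]
opening: 0.14
gripper_force: 30.0
```

>>> servo_tool([
  [[0, 0, 0], [0, 0, 0], 0.3],
  [[0, 0, 0], [0, 0, 0], 0.18],
  [[0, 0, 0], [0, 0, 0], 0.18],
  [[0, 0, 0], [0, 0, -20], 0.18],
  [[0, 0, 0], [0, 0, -60], 0.18],
  [[0, 0, 0], [0, 0, -60], 0.18],
])

```text
t: 6.72
tcp_pos: [0.6187, -0.1945, 0.217]
orientation: [2.019, 2.399, 0.002]
contact_force: [-0.8, 0.1, 0.2]
opening: 0.409
gripper_force: 0.0
```

```bash
python3 - <<'E'
from h import *
s,im=look('w4')
sd=eyes.read_camera('side')[:,:,::-1]
cv2.imwrite('pics/c4.png',np.hstack([cv2.resize(im,(400,300)),cv2.resize(sd[110:260,240:440],(400,300))]))
p=s['tcp_pos'];Rm=R.from_rotvec(s['orientation']).as_matrix()
for w in [(.3863,-.2588),(.394,-.3178),(.454,-.3092)]: print((Rm.T@(np.r_[w,.0231]-p)*1000).round())
E
```

```text
6.72 [ 0.6187 -0.1945  0.217 ] F [-0.8  0.1  0.2]
[ -23. -241.  193.]
[ -82. -243.  193.]
[ -84. -183.  193.]
```

View pics/c4.png

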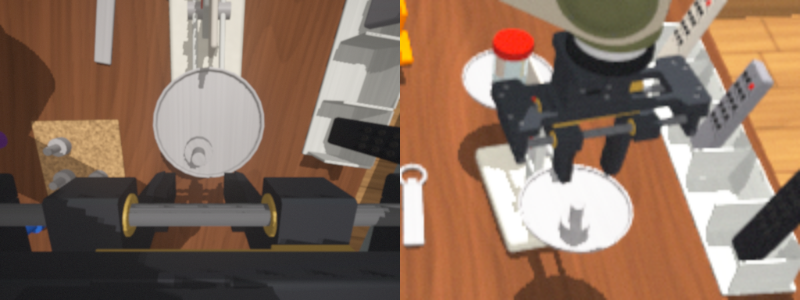

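The wrist and side views show weight 1 upright on the pan, near part, at about (196,152) in the left crop. Next is the weight at (0.454,-0.309).

>>> servo_tool([
  [[0, 0, 0], [-16, -40, 0], 0.18],
  [[0, 0, 0], [-38, -85, 0], 0.18],
  [[0, 0, 0], [-61, -135, 30], 0.18],
  [[0, 0, 0], [-84, -183, 70], 0.18],
  [[0, 0, 0], [-84, -183, 120], 0.18],
  [[0, 0, 0], [-84, -183, 142], 0.18],
  [[0, 0, 0], [-84, -183, 142], 0.18],
])

```text
t: 7.7
tcp_pos: [0.4507, -0.3071, 0.0696]
orientation: [-2.02, -2.4, -0.001]
contact_force: [-0.4, -1.0, 0.1]
opening: 0.412
gripper_force: 0.0
```

```bash
cat >> h.py <<'E'
def knob(s,im,w,z=.004):
    "knob-top circle (height z+.04) near the expected spot: offset in tool mm"
    C=cam('wrist',s);e=proj(C,(*w,z+.04));print('expected knob px',e.round(1),'tcp rel',(R.from_rotvec(s['orientation']).as_matrix().T@(np.r_[w,z+.0193]-s['tcp_pos'])*1000).round(1))
    x,y=e.astype(int);c=im[y-45:y+45,x-60:x+60];return cv2.resize(c,None,fx=4,fy=4,interpolation=2)
E
python3 - <<'E'
from h import *
s,im=look('w5');c=knob(s,im,(.454,-.3092));cv2.imwrite('pics/c5.png',c)
E
```

```text
7.7 [ 0.4507 -0.3071  0.0696] F [-0.4 -1.   0.1]
expected knob px [258.8 222.2] tcp rel [-2.8  3.  46.3]
```

View pics/c5.png

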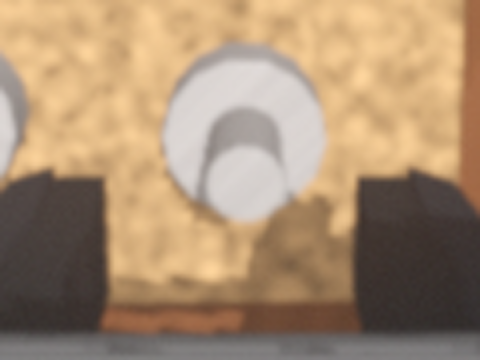

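Knob top at (259.7,222.5) matches the expected (258.8,222.2). The arm was still settling, so I'll step down and recheck numbers.

>>> servo_tool([
  [[0, 0, 0], [-2, 2, 15], 0.18],
  [[0, 0, 0], [-2, 2, 22], 0.18],
  [[0, 0, 0], [-2, 2, 22], 0.18],
  [[0, 0, 0], [-2, 2, 22], 0.18],
])

```text
t: 8.25
tcp_pos: [0.4543, -0.3097, 0.05]
orientation: [2.022, 2.403, -0.0]
contact_force: [-0.3, -0.7, 0.3]
opening: 0.412
gripper_force: 0.0
```

```bash
python3 - <<'E'
from h import *
s=r.observe();print(s['tcp_pos'].round(4));w=(.4545,-.309)
print((R.from_rotvec(s['orientation']).as_matrix().T@(np.r_[w,.0235]-s['tcp_pos'])*1000).round(1))
E
```

```text
[ 0.4543 -0.3097  0.05  ]
[ 0.7  0.4 26.5]
```

>>> servo_tool([
  [[0, 0, 0], [1, 0, 20], 0.18],
  [[0, 0, 0], [1, 0, 26], 0.18],
  [[0, 0, 0], [1, 0, 26], 0.18],
  [[0, 0, 0], [1, 0, 26], 1],
  [[0, 0, 0], [1, 0, 26], 1],
  [[0, 0, 0], [1, 0, 26], 1],
  [[0, 0, 0], [1, 0, 26], 1],
  [[0, 0, 0], [1, 0, -10], 1],
  [[0, 0, 0], [1, 0, -60], 1],
  [[0, 0, 0], [1, 0, -115], 1],
])

```text
t: 9.5
tcp_pos: [0.4536, -0.3083, 0.1658]
orientation: [-2.022, -2.403, -0.0]
contact_force: [-0.1, -0.4, -1.4]
opening: 0.142
gripper_force: 30.0
```

>>> servo_tool([
  [[0, 0, 0], [0, 0, -48], 1],
  [[0, 0, 0], [0, 0, -48], 1],
  [[0, 0, 0], [0, 0, -48], 1],
])

```text
t: 9.88
tcp_pos: [0.4536, -0.3083, 0.2114]
orientation: [-2.021, -2.402, -0.0]
contact_force: [-0.4, 0.6, -1.0]
opening: 0.139
gripper_force: 30.0
```

```bash
python3 - <<'E'
from h import *
s=r.observe();print(s['tcp_pos'].round(4));Rm=R.from_rotvec(s['orientation']).as_matrix()
c=np.r_[.6248,-.1619,.1537];
for d in [(0,14,0),(30,-12,0)]: print((Rm.T@(c-s['tcp_pos'])*1000+d).round(1))
E
```

```text
[ 0.4536 -0.3083  0.2114]
[114.8 207.8  57.7]
[144.8 181.8  57.7]
```

>>> servo_tool([
  [[0, 0, 0], [26, 46, 0], 1],
  [[0, 0, 0], [52, 92, 0], 1],
  [[0, 0, 0], [78, 138, 0], 1],
  [[0, 0, 0], [100, 184, 0], 1],
  [[0, 0, 0], [115, 208, 0], 1],
  [[0, 0, 0], [115, 208, 0], 1],
  [[0, 0, 0], [115, 208, 0], 1],
  [[0, 0, 0], [115, 208, 0], 1],
])

```text
t: 10.88
tcp_pos: [0.6386, -0.1607, 0.2124]
orientation: [-2.024, -2.402, 0.0]
contact_force: [0.6, -0.3, -0.6]
opening: 0.142
gripper_force: 30.0
```

```bash
cat >> h.py <<'E'
from scipy.optimize import least_squares
def pan(s,im):
    "height and centre of the pan rim from its outer edge"
    C=cam('wrist',s);g=cv2.GaussianBlur(cv2.cvtColor(np.ascontiguousarray(im),cv2.COLOR_BGR2HSV),(3,3),0)
    q=proj(C,(.6248,-.1619,.133));pts=[]
    for a in np.r_[np.arange(-155,-115,3),np.arange(-65,10,3),np.arange(170,205,3)]:
        d=np.array([np.cos(np.radians(a)),np.sin(np.radians(a))])
        u=[q+k*d for k in range(50,110)];u=[v for v in u if 0<=v[0]<511 and 0<=v[1]<383]
        k=[i for i,v in enumerate(u) if g[int(v[1]),int(v[0])][1]>70]
        if k: pts.append(u[k[0]])
    f=lambda x:[np.linalg.norm(onz(C,v,x[2])[:2]-x[:2])-.063 for v in pts]
    o=least_squares(f,[.625,-.162,.133],loss='soft_l1',f_scale=.0007)
    print('pan rim',o.x.round(4),'n',len(pts),'med mm',np.median(np.abs(f(o.x))).round(5)*1000);return o.x
E
python3 - <<'E'
from h import *
p=np.load('w3.npy');pan(dict(tcp_pos=p[:3],orientation=p[3:]),cv2.imread('pics/w3.png'))
p=np.load('w4.npy');pan(dict(tcp_pos=p[:3],orientation=p[3:]),cv2.imread('pics/w4.png'))
s,im=look('w6');x=pan(s,im)
Rm=R.from_rotvec(s['orientation']).as_matrix();print((Rm.T@(np.r_[.6248,-.1619,.1537]-s['tcp_pos'])*1000).round(1))
E
```

```text
pan rim [ 0.6247 -0.1618  0.1348] n 50 med mm 0.4
pan rim [ 0.6247 -0.1622  0.1303] n 50 med mm 0.33
10.88 [ 0.6386 -0.1607  0.2124] F [ 0.6 -0.3 -0.6]
pan rim [ 0.6251 -0.1623  0.1308] n 50 med mm 0.35
[  1.1 -13.7  58.8]
```

>>> servo_tool([
  [[0, 0, 0], [1, 0, 35], 1],
  [[0, 0, 0], [1, 0, 52], 1],
  [[0, 0, 0], [1, 0, 58], 1],
  [[0, 0, 0], [1, 0, 61], 1],
  [[0, 0, 0], [1, 0, 63], 1],
  [[0, 0, 0], [1, 0, 63], 1],
])

```text
t: 11.68
tcp_pos: [0.6392, -0.1589, 0.1502]
orientation: [2.022, 2.403, 0.0]
contact_force: [-0.2, 0.7, -0.6]
opening: 0.142
gripper_force: 30.0
```

>>> servo_tool([
  [[0, 0, 0], [0, 0, 0], 0.6],
  [[0, 0, 0], [0, 0, 0], 0.3],
  [[0, 0, 0], [0, 0, 0], 0.18],
  [[0, 0, 0], [0, 0, 0], 0.18],
  [[0, 0, 0], [0, 0, -20], 0.18],
  [[0, 0, 0], [0, 0, -60], 0.18],
  [[0, 0, 0], [0, 0, -70], 0.18],
  [[0, 0, 0], [0, 0, -70], 0.18],
  [[0, 0, 0], [0, 0, -70], 0.18],
])

```text
t: 12.8
tcp_pos: [0.6386, -0.1587, 0.2181]
orientation: [-2.021, -2.402, 0.001]
contact_force: [-0.4, 1.2, -0.6]
opening: 0.413
gripper_force: 0.0
```

>>> servo_tool([
  [[0, 0, 0], [-10, -40, 0], 0.18],
  [[0, 0, 0], [-20, -90, 0], 0.18],
  [[0, 0, 0], [-30, -140, 0], 0.18],
  [[0, 0, 0], [-40, -190, 0], 0.18],
  [[0, 0, 0], [-50, -190, 0], 0.18],
  [[0, 0, 0], [-50, -190, 0], 0.18],
  [[0, 0, 0], [-50, -190, 0], 0.18],
  [[0, 0, 0], [-50, -190, 0], 0.18],
])

```text
t: 13.8
tcp_pos: [0.4609, -0.24, 0.2194]
orientation: [-2.021, -2.405, -0.0]
contact_force: [-0.3, 0.7, 1.4]
opening: 0.411
gripper_force: 0.0
```

```bash
python3 - <<'E'
from h import *
s,im=look('w7');t=eyes.read_camera('top')[:,:,::-1];sd=eyes.read_camera('side')[:,:,::-1]
cv2.imwrite('pics/top7.png',t)
cv2.imwrite('pics/c7.png',np.hstack([cv2.resize(t[70:190,160:340],(400,267),interpolation=2),cv2.resize(sd[110:243,245:445],(400,267),interpolation=2)]))
E
```

```text
13.8 [ 0.4609 -0.24    0.2194] F [-0.3  0.7  1.4]
```

View pics/c7.png

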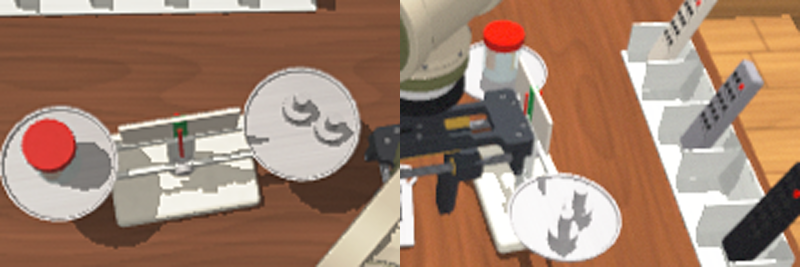

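The crop shows both weights upright on the pan and the red pointer at the green band, about (180,128) in the left crop. I'll quantify the tilt from the pointer before and after, and check that it is steady.

```bash
python3 - <<'E'
from h import *
def f(im):
    h=cv2.cvtColor(np.ascontiguousarray(im),cv2.COLOR_BGR2HSV);z=np.zeros(im.shape[:2],bool);z[110:150,225:260]=1
    rd=z&((h[...,0]<8)|(h[...,0]>172))&(h[...,1]>110);g=z&(h[...,0]>40)&(h[...,0]<85)&(h[...,1]>100)
    y,x=np.nonzero(rd);print('red rows',[(int(k),round(x[y==k].mean(),1)) for k in np.unique(y)],'green',[np.round(a.mean(),1) for a in np.nonzero(g)[::-1]])
f(cv2.imread('pics/top0.png'));f(cv2.imread('pics/top7.png'));t=eyes.read_camera('top')[:,:,::-1];f(t)
# dial-top projection per tilt: pivot from pan centre, pointer length ~ to band
C=cam('top');ax=np.array([-.172,.985,0]);pv=np.r_[.6248,-.1619,.085]+.13*ax
for a in(0,-.05,.05,-.15):print(a,[proj(C,pv+L*np.array([0,0,1])+L*np.tan(k*a)*ax).round(1).tolist() for L in(.03,.09) for k in(1,3)])
E
```

```text
red rows [(121, np.float64(233.5)), (122, np.float64(233.0)), (129, np.float64(234.5)), (130, np.float64(235.0)), (131, np.float64(235.5)), (132, np.float64(236.5)), (133, np.float64(237.0)), (134, np.float64(237.5)), (135, np.float64(238.0)), (136, np.float64(238.5)), (137, np.float64(239.5)), (138, np.float64(239.5)), (139, np.float64(240.5)), (140, np.float64(241.0))] green [np.float64(240.6), np.float64(127.4)]
red rows [(120, np.float64(239.0)), (121, np.float64(239.0)), (128, np.float64(240.5)), (129, np.float64(240.5)), (130, np.float64(240.5)), (131, np.float64(240.5)), (132, np.float64(240.5)), (133, np.float64(241.0)), (134, np.float64(240.5)), (135, np.float64(241.0)), (136, np.float64(241.0)), (137, np.float64(241.5)), (138, np.float64(241.5)), (139, np.float64(241.5)), (140, np.float64(242.0))] green [np.float64(240.7), np.float64(126.9)]
red rows [(120, np.float64(239.0)), (121, np.float64(239.0)), (128, np.float64(240.5)), (129, np.float64(240.5)), (130, np.float64(240.5)), (131, np.float64(240.5)), (132, np.float64(240.5)), (133, np.float64(241.0)), (134, np.float64(240.5)), (135, np.float64(241.0)), (136, np.float64(241.0)), (137, np.float64(241.5)), (138, np.float64(241.5)), (139, np.float64(241.5)), (140, np.float64(242.0))] green [np.float64(240.7), np.float64(126.9)]
0 [[240.6, 133.5], [240.6, 133.5], [240.2, 124.9], [240.2, 124.9]]
-0.05 [[241.3, 133.4], [242.5, 133.2], [242.3, 124.6], [246.4, 123.9]]
0.05 [[240.0, 133.6], [238.7, 133.8], [238.2, 125.3], [234.1, 125.9]]
-0.15 [[242.5, 133.2], [246.7, 132.5], [246.4, 123.9], [259.8, 121.7]]
```

The tilt is about 0.02 rad jar-side (jar around 220 g), so two weights give the best balance. The pointer is steady and on the band. Handing in.

```bash
python3 -c "
from workcell import order;print(order.close_job())"
```

```text
the job is handed in; nothing more can be done
None
```

I set two 100 g weights upright on the pan; the beam floats about 0.02 rad jar-side of level (jar about 220 g) with the red pointer on the green band, the other two weights were left untouched on the mat, and the job is handed in (no verdict was returned).

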